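# Lay the wood-handled chisel in the empty bench cradle

## Robot

A 6-joint arm with a two-finger parallel gripper is mounted at the origin on the work surface; the furniture and walls round the work are solid. World frame = base frame: x ahead of the robot, y to its left, z up, the work surface at z = 0. Lengths are in m, angles in rad, forces in N, time in s.
With the tool pointing down it reaches from about 0.275 to 0.75 m from the base axis. Payload 10.2 kg.
Tool frame: the origin (TCP) lies between the finger pads; the fingertips stand 8 mm ahead of it and the grasp point (between the pads) lies 11 mm behind it; z points along the fingers, y is the line along which they close (so a half turn about z gives the same grasp; the last joint's range is limited). The gripper opens to 88 mm and grips with 3 to 60 N. Pads are 18 mm wide; open, the fingers measure 123 mm over their backs; the gripper's body (75 mm by 187 mm) begins 45 mm behind the grasp point.
Start: joints at [-1.346, 0.313, 1.498, -0, 1.331, -0.223], TCP at [0.227, -0.473, 0.247] pointing down, gripper open.
Joint ranges: [-2.94, 2.94], [-0.97, 2.17], [0.19, 2.56], [-1.23, 4.37], [0.02, 3.11], [-2.88, 2.88]. Speed limits (rad/s): [2.39, 2.39, 3.01, 3.14, 3.14, 3.14].

## Interface

Orientations are given as a 3x3 rotation matrix whose columns are the frame's x, y, z axes.
In Python, from station import robot, grab_frame, calibration gives the robot as it stands.
- The arm moves only by the tool carry_out, never from a script. Its argument "increments" is a list of rows, each an object of numbers: "claw": the closure, from 0 (fully open) to 1 (shut); "dx", "dy", "dz": the shift along the tool's x, y, z in cm; "ax", "ay", "az": the turn, a rotation vector about the tool's x, y, z in rad. A call has 1 to 12 rows; each row shifts and turns the commanded pose from where the row before left it, along the tool's axes as they then stand; what a row does not reach is not made up. A row lasts 1/8 s, in which the tool goes at most 62.5 mm and 10.7 degrees, less where a joint would pass 70% of its speed; a pose out of reach is approached as far as the arm can. A call with a gripper value outside its range is refused whole. The fingers move at their own pace and stop on an object; "newtons" is the grip in N (left out, the last holds). Time passes only in rows, so rows that do not move let the fingers close. It gives the time, the measured TCP pose, the force, the opening and the grip force at its end, in the units of the state.
- robot.get_obs(): the state, without advancing time (a new reading comes with each control period).
- grab_frame(name): name is "scene" or "side" or "wrist"; returns (picture, depth): 420x560x3 uint8, blue, green, red; 420x560 float32, m along the optical axis (not along the pixel's ray), 0 where there is no reading.
- calibration(name): a dict with "fx", "fy", "cx", "cy" (pixels), "cam_to_world" (4x4, takes a point from camera to world coordinates). Camera axes: x right, y down, z forward; pixel columns grow to the right and rows downward; lengths in m; the calibration is good to about 2 mm. A picture is of the moment at which its call begins: read the wrist's pose just before it. calibration takes no time and is no camera call; for the wrist camera it gives the pose at the moment of the call.
- robot.hand_in(): hands the job in; it is judged then, once.
The state is a dict: "time_s": time; "joints": joint angles; "joint_vel": joint speeds; "effort": joint torques, N m; "ee_pos": TCP position; "ee_rot": TCP orientation; "contact_force": force on the tool from outside, world axes, zero at the start; "ft_torque": the same for the moment, N m; "finger_gap": finger opening in m; "grip_force": force on a finger pad.
Only numpy, scipy, OpenCV 4.12 (cv2) and the standard library are available. Lean on these libraries where they do the work, as an engineer would, in place of code of your own. Each camera call takes 0.05 s, during which the arm holds its last target. There are 200 camera calls.

## Task

Three chisels lie on the bench: put the one with the wooden handle away in the empty wooden cradle, lying flat and fully down in the notches of both cheeks, centred along the cradle, and let go of it. Only its middle will stay free, in the gap between the cheeks; fingers on the handle or the blade would jam against them. Leave the file lying in the other cradle.

Things in the scene. Friction and masses are not known exactly. Their poses are not given: they have to be found in the camera images.
- chisel: Chisel with a brown wooden handle and slim steel blade, 270 x 27 x 31 mm, 0.1 to 0.2 kg, lying flat on the bench beside two shorter all-iron chisels (172, 187 mm). Origin: centre of its underside at mid-length, the balance point; y axis along its length to the handle's end, z up. To the fingers it is a plain bar 22 mm wide (x), 28 mm high, 270 mm long; grip it across the 22 mm near mid-length.
- cradle_seat (a point): Empty one of two like fixed wooden cradles: foot board 240 x 86 x 14 mm, a cheek 65 mm long on each end, free gap of 100 mm between. Each cheek has an open-topped notch 42 mm wide, walls 16 mm thick, notch floor 45 mm and wall tops 77 mm above the bench. The point: the cradle's middle, in the gap, at notch-floor height; x axis along the notches, y across, z up.
- wood_file: Wood-handled file, 320 x 26 x 26 mm, lying in the notches of the other cradle, to be left there. Origin: under its middle; y axis along its length towards the handle's end. Its cradle stands about 150 mm or more to the left or right of the empty one.

How it is judged:
By the outcome, as a careful person would: the job done as asked, in the order asked, and still so for the second after the job is handed in, with the robot touching nothing.
It also fails if it takes over 35 s, if anything falls off the work surface, if the arm or the gripper's body presses on something with over 40 N, if the wrist force passes 120 N, or if a joint passes its speed limit or range.

## Working session

There is one attempt and no reset: what is moved stays moved. The work goes in short steps, Python scripts to look and compute and a tool call to move; the robot and the scene stay as the last step left them, time stands still between calls to the robot, and variables do not carry over. Pictures are saved under pics/ and viewed, at most 10 in all, crops included, and the job is handed in when it is done.

Besides the shell and the picture viewer there is one more tool, called after "Request:" as name([rows], argument=value, ...), one row to a line, values as JSON. carry_out: Moves the arm, as the interface text tells. Its arguments: {"type":"object","properties":{"increments":{"type":"array","items":{"type":"object","properties":{"claw":{"type":"number"},"dx":{"type":"number"},"dy":{"type":"number"},"dz":{"type":"number"},"ax":{"type":"number"},"ay":{"type":"number"},"az":{"type":"number"}}}},"newtons":{"type":"number"}},"required":["increments"]}

```bash
mkdir -p pics; cat > h.py <<'E'
import numpy as np, cv2
from station import robot, grab_frame, calibration
def grab(n,tag):
    K=calibration(n); im,d=grab_frame(n); cv2.imwrite(f'pics/{tag}.png',im); np.savez(f'pics/{tag}.npz',im=im,d=d,T=K['cam_to_world'],k=[K['fx'],K['fy'],K['cx'],K['cy']]); return im,d,K
def load(tag):
    f=np.load(f'pics/{tag}.npz'); return f['im'],f['d'],f['T'],f['k']
def ray(T,k,u,v):
    T=np.array(T); return T[:3,3],T[:3,:3]@np.array([(u-k[2])/k[0],(v-k[3])/k[1],1])
def onplane(T,k,u,v,z):
    o,r=ray(T,k,u,v); return o+r*(z-o[2])/r[2]
def cloud(d,T,k):
    v,u=np.mgrid[:d.shape[0],:d.shape[1]]
    P=np.stack([(u-k[2])/k[0]*d,(v-k[3])/k[1]*d,d],-1); T=np.array(T)
    P=P@T[:3,:3].T+T[:3,3]; P[d<=0]=np.nan; return P
E
python3 - <<'E'
from h import *
a=grab('scene','scene0')[0]; b=grab('side','side0')[0]
for n in('scene','side'): print(np.round(calibration(n)['cam_to_world'],3))
E
```

```text
[[-0.889 -0.249  0.385  0.063]
 [-0.459  0.481 -0.747  0.901]
 [ 0.001 -0.841 -0.542  0.696]
 [ 0.     0.     0.     1.   ]]
[[-0.999  0.001 -0.038  0.548]
 [ 0.033  0.533 -0.845  0.945]
 [ 0.019 -0.846 -0.533  0.643]
 [ 0.     0.     0.     1.   ]]
```

View pics/scene0.png

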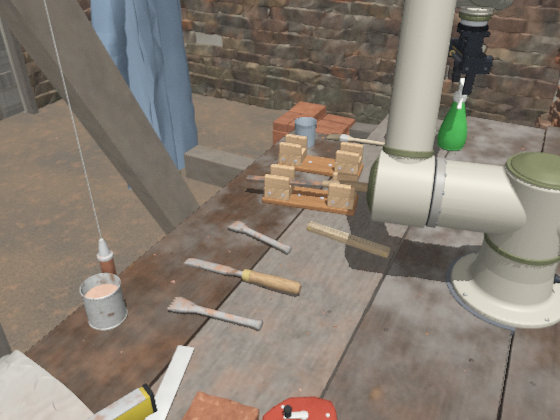

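View pics/side0.png

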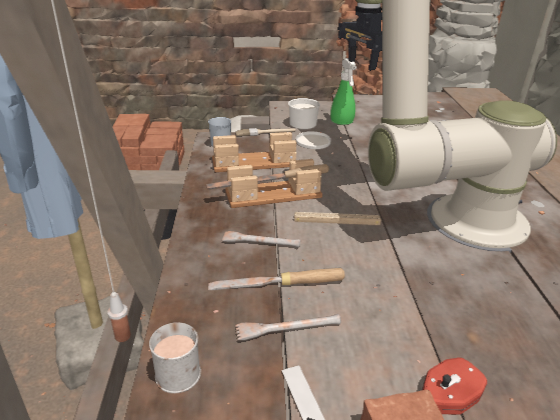

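The wooden-handled chisel runs from (187,262) to (298,287) in scene and from (210,286) to (343,275) in side. The cradles are at scene (310,190)/(320,155), and I need a zoom to see which one is empty.

```bash
python3 - <<'E'
from h import *
a,d1,T1,k1=load('scene0'); b,d2,T2,k2=load('side0')
A=cv2.resize(a[120:225,235:405],None,fx=3.5,fy=2.8,interpolation=2); B=cv2.resize(b[110:215,190:360],None,fx=3.5,fy=2.8,interpolation=2)
cv2.imwrite('pics/crop1.png',np.vstack([A,B]))
for nm,(d,T,k,pts) in {'scene':(d1,T1,k1,[(187,262),(240,273),(298,287)]),'side':(d2,T2,k2,[(210,286),(282,280),(343,275)])}.items():
    P=cloud(d,T,k)
    for u,v in pts: print(nm,u,v,np.round(onplane(T,k,u,v,.014),3))
    m=(P[...,1]>-.45)&(P[...,1]<.6)&(P[...,2]>.05)&(P[...,2]<.1)&(P[...,0]>.3)&(P[...,0]<.85)
    n,l,s,c=cv2.connectedComponentsWithStats(m.astype(np.uint8))
    for i in range(1,n):
        if s[i,4]>40: q=P[l==i]; print(nm,s[i],np.round(np.percentile(q,[3,50,97],axis=0),3).tolist())
    for nme in ['bench']: print('bench z',np.nanmedian(P[300:330,330:380,2]))
E
```

```text
scene 187 262 [0.622 0.249 0.014]
scene 240 273 [0.502 0.227 0.014]
scene 298 287 [0.376 0.211 0.014]
scene [295 117  22  18 269] [[0.62, -0.448, 0.051], [0.649, -0.4, 0.067], [0.685, -0.386, 0.08]]
scene [279 134  29  22 460] [[0.594, -0.315, 0.051], [0.624, -0.257, 0.068], [0.657, -0.243, 0.08]]
scene [336 142  28  23 481] [[0.43, -0.339, 0.052], [0.462, -0.281, 0.069], [0.496, -0.268, 0.08]]
scene [ 246  164  122   35 1626] [[0.37, -0.163, 0.051], [0.48, -0.114, 0.067], [0.631, -0.06, 0.08]]
scene [131 166  53  34 726] [[0.805, 0.02, 0.052], [0.808, 0.094, 0.076], [0.842, 0.145, 0.099]]
scene [ 97 223   9  22  54] [[0.786, 0.31, 0.051], [0.792, 0.314, 0.059], [0.796, 0.32, 0.095]]
scene [  80  272   43   40 1315] [[0.634, 0.406, 0.053], [0.673, 0.438, 0.064], [0.703, 0.474, 0.082]]
scene [115 383  39  27 360] [[0.455, 0.556, 0.05], [0.471, 0.579, 0.051], [0.488, 0.599, 0.053]]
scene [ 182  391   74   29 1394] [[0.304, 0.52, 0.054], [0.352, 0.541, 0.056], [0.386, 0.571, 0.059]]
bench z 0.001140143421731965
side 210 286 [0.633 0.25  0.014]
side 282 280 [0.493 0.234 0.014]
side 343 275 [0.37  0.221 0.014]
side [208 117  23  18 289] [[0.621, -0.449, 0.052], [0.653, -0.399, 0.065], [0.684, -0.383, 0.078]]
side [269 132  27  20 436] [[0.434, -0.338, 0.052], [0.466, -0.278, 0.066], [0.501, -0.266, 0.077]]
side [213 135  25  21 444] [[0.597, -0.311, 0.052], [0.629, -0.253, 0.067], [0.661, -0.24, 0.077]]
side [ 222  159  107   31 1488] [[0.37, -0.158, 0.051], [0.481, -0.114, 0.066], [0.61, -0.058, 0.078]]
side [103 191  38  44 591] [[0.808, 0.026, 0.052], [0.809, 0.128, 0.076], [0.847, 0.15, 0.099]]
side [109 275  10  25  75] [[0.789, 0.314, 0.05], [0.795, 0.317, 0.058], [0.801, 0.322, 0.097]]
side [ 149  322   49   51 1941] [[0.639, 0.408, 0.052], [0.672, 0.435, 0.059], [0.704, 0.476, 0.081]]
side [ 363  390   75   30 1705] [[0.302, 0.523, 0.053], [0.343, 0.545, 0.055], [0.391, 0.563, 0.057]]
bench z 0.000161416961783456
```

View pics/crop1.png

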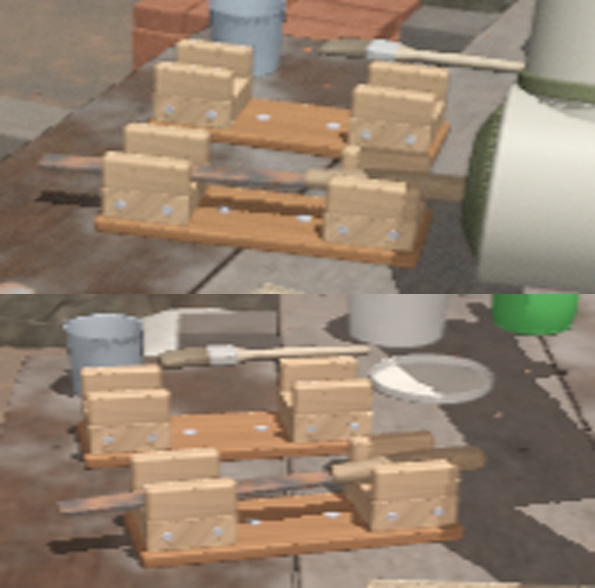

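The far cradle (y≈-0.29) is empty, and the near one (y≈-0.11) holds the file. The wrist camera should give better measurements, so I'll plan a move over the empty cradle first.

```bash
cat >> h.py <<'E'
def plan(pos,ang=None):
    "shift in cm in present tool axes, then yaw needed to put tool x along +-ang (deg, world)"
    o=robot.get_obs(); R=np.array(o['ee_rot']); p=np.array(o['ee_pos'])
    print('t',o['time_s'],'p',p.round(4),'shift cm (now axes)',(R.T@(np.array(pos)-p)*100).round(2))
    if ang is not None:
        a=np.radians(ang); 
        for s in(0,np.pi):
            x=np.array([np.cos(a+s),np.sin(a+s),0]); z=np.array([0,0,-1.]); D=np.c_[x,np.cross(z,x),z]
            rv=cv2.Rodrigues(R.T@D)[0].ravel(); print('rotvec',rv.round(4),'then shift',(D.T@(np.array(pos)-p)*100).round(2))
E
python3 - <<'E'
from h import *
o=robot.get_obs(); print(np.round(o['ee_rot'],3),o['contact_force'],o['finger_gap'])
K=calibration('wrist'); R=np.array(o['ee_rot']);T=np.array(K['cam_to_world'])
print('cam in tool',(R.T@(T[:3,3]-o['ee_pos'])).round(3)); print((R.T@T[:3,:3]).round(2),K['fx'])
plan([.53,-.30,.30],8.5)
E
```

```text
[[ 0.901  0.433 -0.   ]
 [ 0.433 -0.901  0.001]
 [ 0.    -0.001 -1.   ]] [-0.14433719 -1.11270785 -0.76349192] 0.08807328994532498
cam in tool [ 0.075  0.    -0.137]
[[ 0.   -0.96 -0.29]
 [ 1.   -0.    0.  ]
 [-0.   -0.29  0.96]] 324.9783943516303
t 0.1 p [ 0.2273 -0.473   0.2462] shift cm (now axes) [34.78 -2.5  -5.37]
rotvec [-1.200e-03 -1.000e-04  2.994e-01] then shift [ 32.5  -12.64  -5.38]
rotvec [ 1.0000e-04 -1.7000e-03 -2.8422e+00] then shift [-32.5   12.64  -5.38]
```

Request:
carry_out([
  {"dz": -3, "az": 0.15},
  {"dz": -2.4, "az": 0.15},
  {"dx": 4.1, "dy": -1.6},
  {"dx": 4.1, "dy": -1.6},
  {"dx": 4.1, "dy": -1.6},
  {"dx": 4.1, "dy": -1.6},
  {"dx": 4.1, "dy": -1.6},
  {"dx": 4.1, "dy": -1.6},
  {"dx": 4.1, "dy": -1.6},
  {"dx": 3.8, "dy": -1.4},
  {},
  {},
])

```text
$.increments[0]: bad value
```

```bash
python3 - <<'E'
from h import *
grab('wrist','w1'); plan([.49,.235,.30],7.0)
E
```

```text
t 0.15 p [ 0.2272 -0.4731  0.2463] shift cm (now axes) [ 54.34 -52.46  -5.31]
rotvec [-0.0009 -0.      0.3256] then shift [ 34.71 -67.08  -5.37]
rotvec [ 0.000e+00 -1.300e-03 -2.816e+00] then shift [-34.71  67.08  -5.37]
```

View pics/w1.png

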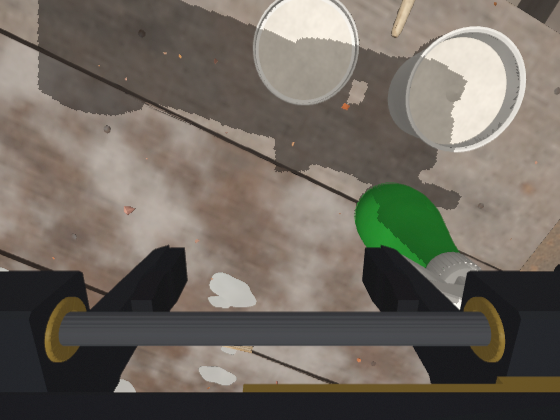

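The move was refused, so the rows probably need every field. The picture shows the start pose, with the green bottle at (400,220) beside the right finger, so I'll rise first.

Request:
carry_out([
  {"dx": 0, "dy": 0, "dz": -4, "ax": 0, "ay": 0, "az": 0, "claw": 0},
  {"dx": 0, "dy": 0, "dz": -4, "ax": 0, "ay": 0, "az": 0.15, "claw": 0},
  {"dx": 0, "dy": -3, "dz": 0, "ax": 0, "ay": 0, "az": 0.15, "claw": 0},
  {"dx": 3, "dy": -3, "dz": 0, "ax": 0, "ay": 0, "az": 0, "claw": 0},
  {"dx": 4.5, "dy": -3, "dz": 0, "ax": 0, "ay": 0, "az": 0, "claw": 0},
  {"dx": 5, "dy": -2, "dz": 0, "ax": 0, "ay": 0, "az": 0, "claw": 0},
  {"dx": 5, "dy": -1, "dz": 0, "ax": 0, "ay": 0, "az": 0, "claw": 0},
  {"dx": 5, "dy": -0.5, "dz": 0, "ax": 0, "ay": 0, "az": 0, "claw": 0},
  {"dx": 5, "dy": 0, "dz": 0, "ax": 0, "ay": 0, "az": 0, "claw": 0},
  {"dx": 5, "dy": 0, "dz": 2, "ax": 0, "ay": 0, "az": 0, "claw": 0},
  {"dx": 0, "dy": 0, "dz": 0, "ax": 0, "ay": 0, "az": 0, "claw": 0},
  {"dx": 0, "dy": 0, "dz": 0, "ax": 0, "ay": 0, "az": 0, "claw": 0},
], newtons=20)

```text
time_s: 1.65
ee_pos: [0.5256, -0.3029, 0.3068]
ee_rot: [[0.989, 0.147, -0.0], [0.147, -0.989, -0.0], [-0.0, -0.0, -1.0]]
contact_force: [-0.7, -0.6, 0.0]
finger_gap: 0.0877
grip_force: 0.0
```

```bash
python3 - <<'E'
from h import *
grab('wrist','w2'); plan([.49,.235,.30],7.0)
E
```

```text
t 1.7 p [ 0.5253 -0.3031  0.3074] shift cm (now axes) [  4.39 -53.75   0.7 ]
rotvec [ 0.0008 -0.0004  0.0249] then shift [  3.05 -53.84   0.74]
rotvec [ 6.0000e-04  1.2000e-03 -3.1167e+00] then shift [-3.05 53.84  0.74]
```

View pics/w2.png

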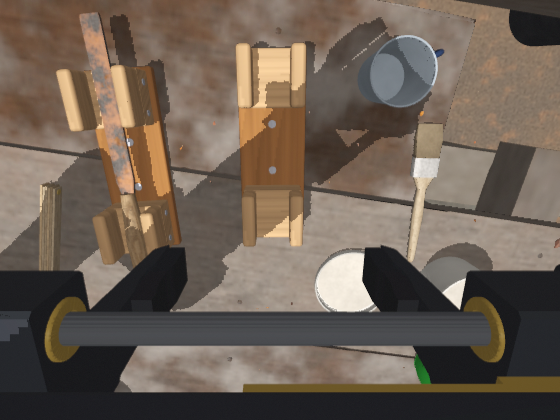

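The wrist view shows the empty cradle squarely: wall tops from (244,44) to (300,245) and foot board between rows 105 and 188. The file's cradle is to the left. I'll measure it here and then go to the chisel.

```bash
cat >m.py <<'E'
from h import *
def rect(pts):
    (c,s,a)=cv2.minAreaRect((pts[:,:2]*1000).astype(np.float32)); a=a if s[0]>s[1] else a+90; return np.round(c,1),np.round(sorted(s),1),round(((a+90)%180)-90,2)
def cradle(tag):
    im,d,T,k=load(tag); P=cloud(d,T,k); x,y,z=np.moveaxis(P,-1,0)
    reg=(abs(x-.545)<.16)&(abs(y+.29)<.075)
    m=reg&(z>.068)&(z<.09); print(tag,'tops z',np.median(z[m]).round(4),m.sum(),rect(P[m]))
    n,l,s,c=cv2.connectedComponentsWithStats(m.astype(np.uint8))
    for i in range(1,n):
        if s[i,4]>60:
            q=P[l==i]; r=rect(q); print('  wall',s[i].tolist(),r)
    f=reg&(z>.04)&(z<.05)
    for nm,mm in(('near',f&(x<.5)),('far',f&(x>.59))):
        mm=cv2.erode(mm.astype(np.uint8),np.ones((5,5)))>0
        if mm.sum(): print('  floor',nm,np.median(P[mm],axis=0).round(4),mm.sum())
    mm=reg&(z>.005)&(z<.03)&(abs(x-.545)<.03); print('  board z',np.median(z[mm]).round(4))
E
python3 - <<'E'
from m import *
cradle('w2')
im,d,T,k=load('w2')
for z in(.077,):
  for p in[(237,44),(306,44),(303,246),(243,246)]: print(p,onplane(T,k,*p,z).round(4))
E
```

```text
w2 tops z 0.0753 3255 (array([ 548.8, -296.6]), array([ 74.1, 229.4]), 8.86)
  wall [236, 43, 17, 65, 965] (array([ 625.5, -255.3]), array([16.1, 63.7]), 8.83)
  wall [291, 42, 16, 66, 959] (array([ 634.7, -312.8]), array([15.7, 64.8]), 9.08)
  wall [241, 195, 15, 52, 674] (array([ 462.9, -280.7]), array([16.1, 64.6]), 9.24)
  wall [290, 195, 14, 51, 657] (array([ 472.5, -338.2]), array([15.6, 63.5]), 9.15)
  floor near [ 0.468  -0.3086  0.0438] 1134
  floor far [ 0.6316 -0.2841  0.0438] 1709
  board z 0.0128
(237, 44) [ 0.6544 -0.2454  0.077 ]
(306, 44) [ 0.6648 -0.3154  0.077 ]
(303, 246) [ 0.4425 -0.3512  0.077 ]
(243, 246) [ 0.4317 -0.2784  0.077 ]
```

Request:
carry_out([
  {"dx": 0.4, "dy": -5.5, "dz": 0, "ax": 0, "ay": 0, "az": 0, "claw": 0},
  {"dx": 0.4, "dy": -5.5, "dz": 0, "ax": 0, "ay": 0, "az": 0, "claw": 0},
  {"dx": 0.4, "dy": -5.5, "dz": 0, "ax": 0, "ay": 0, "az": 0, "claw": 0},
  {"dx": 0.4, "dy": -5.5, "dz": 0, "ax": 0, "ay": 0, "az": 0, "claw": 0},
  {"dx": 0.4, "dy": -5.5, "dz": 0, "ax": 0, "ay": 0, "az": 0, "claw": 0},
  {"dx": 0.4, "dy": -5.5, "dz": 0, "ax": 0, "ay": 0, "az": 0, "claw": 0},
  {"dx": 0.5, "dy": -5.5, "dz": 0, "ax": 0, "ay": 0, "az": 0, "claw": 0},
  {"dx": 0.5, "dy": -5.5, "dz": 0, "ax": 0, "ay": 0, "az": 0, "claw": 0},
  {"dx": 0.5, "dy": -5.5, "dz": 0, "ax": 0, "ay": 0, "az": 0, "claw": 0},
  {"dx": 0.5, "dy": -4.3, "dz": 0, "ax": 0, "ay": 0, "az": 0, "claw": 0},
  {"dx": 0, "dy": 0, "dz": 0, "ax": 0, "ay": 0, "az": 0, "claw": 0},
  {"dx": 0, "dy": 0, "dz": 0, "ax": 0, "ay": 0, "az": 0, "claw": 0},
])

```text
time_s: 3.2
ee_pos: [0.4903, 0.2347, 0.3074]
ee_rot: [[0.989, 0.146, 0.001], [0.146, -0.989, -0.0], [0.001, 0.0, -1.0]]
contact_force: [-0.7, -0.5, 0.1]
finger_gap: 0.0884
grip_force: 0.0
```

```bash
python3 - <<'E'
from h import *
grab('wrist','w3'); plan([.49,.235,.30],7.0)
E
```

```text
t 3.25 p [0.4904 0.2345 0.3073] shift cm (now axes) [-0.03 -0.06  0.73]
rotvec [ 0.0002 -0.0009  0.0239] then shift [-0.03 -0.05  0.73]
rotvec [ 1.3000e-03  3.0000e-04 -3.1177e+00] then shift [0.03 0.05 0.73]
```

View pics/w3.png

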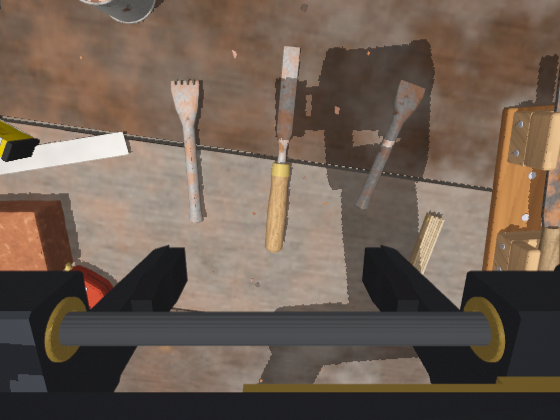

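The wooden-handled chisel runs from its tip at (291,46) to its handle end at (274,250), with iron chisels at columns 190 and 390. There is enough room beside it for the fingers.

```bash
cat >>m.py <<'E'
def chisel(tag,seed,thr=.004):
    im,d,T,k=load(tag); P=cloud(d,T,k); x,y,z=np.moveaxis(P,-1,0)
    m=((z>thr)&(z<.06)).astype(np.uint8)
    n,l,s,c=cv2.connectedComponentsWithStats(m); M=l==l[seed[1],seed[0]]; q=P[M]
    print(tag,s[l[seed[1],seed[0]]].tolist(),rect(q))
    vx,vy,x0,y0=cv2.fitLine(q[:,:2].astype(np.float32),2,0,.01,.01).ravel()
    if vx<0: vx,vy=-vx,-vy
    t=(q[:,:2]-[x0,y0])@[vx,vy]; print(' line ang',np.degrees(np.arctan2(vy,vx)).round(2),'len',np.ptp(t).round(4),'mid',(np.array([x0,y0])+np.array([vx,vy])*(t.max()+t.min())/2).round(4))
    for a in np.arange(t.min(),t.max(),.03):
        w=(t>=a)&(t<a+.03); b=(q[w,:2]-[x0,y0])@[-vy,vx]; print('  ',round(a,3),'z98',np.percentile(q[w,2],95).round(4),'lat',b.min().round(4),b.max().round(4))
    print(' bench z near',np.median(z[(abs(z)<.004)]).round(4))
E
python3 - <<'E'
from m import *
chisel('w3',(278,210))
im,d,T,k=load('w3')
a=onplane(T,k,291,46,.012);b=onplane(T,k,274,250,.012);print('ray ends',a.round(4),b.round(4),((a+b)/2).round(4),np.linalg.norm(a-b),np.degrees(np.arctan2(*(a-b)[1::-1])))
E
```

```text
w3 [265, 54, 34, 198, 3073] (array([499.5, 226.4]), array([ 26.1, 260.2]), 3.54)
 line ang 3.27 len 0.2603 mid [0.4996 0.2263]
   -0.13 z98 0.0297 lat -0.0128 0.0122
   -0.1 z98 0.029 lat -0.0134 0.0128
   -0.07 z98 0.027 lat -0.0132 0.0124
   -0.04 z98 0.0249 lat -0.0124 0.0122
   -0.01 z98 0.0225 lat -0.0113 0.0115
   0.02 z98 0.014 lat -0.01 0.0098
   0.05 z98 0.0113 lat -0.0101 0.0098
   0.08 z98 0.009 lat -0.01 0.0099
   0.11 z98 0.007 lat -0.0099 0.0099
 bench z near -0.0013
ray ends [0.6366 0.2354 0.012 ] [0.367  0.2164 0.012 ] [0.5018 0.2259 0.012 ] 0.2703117635310165 4.025248028782636
```

Chisel middle is about (0.5035, 0.2265) at angle 3.4°. Its length is 0.270 and its top stands at about 30 mm, which matches the text. The cradle centre is (0.549, -0.2967) at 8.9°, with its floor at 0.044.

```bash
python3 - <<'E'
from h import *
plan([.5035,.2265,.013],3.4)
E
```

```text
t 3.25 p [0.4904 0.2345 0.3073] shift cm (now axes) [ 1.16  0.98 29.43]
rotvec [ 0.0002 -0.0009  0.0868] then shift [ 1.26  0.88 29.43]
rotvec [ 1.3000e-03  3.0000e-04 -3.0548e+00] then shift [-1.26 -0.88 29.43]
```

Request:
carry_out([
  {"dx": 0, "dy": 0, "dz": 0, "ax": 0, "ay": 0, "az": 0.087, "claw": 0.4},
  {"dx": 1.26, "dy": 0.88, "dz": 3, "ax": 0, "ay": 0, "az": 0, "claw": 0.4},
  {"dx": 0, "dy": 0, "dz": 5, "ax": 0, "ay": 0, "az": 0, "claw": 0.4},
  {"dx": 0, "dy": 0, "dz": 5, "ax": 0, "ay": 0, "az": 0, "claw": 0.4},
  {"dx": 0, "dy": 0, "dz": 5, "ax": 0, "ay": 0, "az": 0, "claw": 0.4},
  {"dx": 0, "dy": 0, "dz": 4, "ax": 0, "ay": 0, "az": 0, "claw": 0.4},
  {"dx": 0, "dy": 0, "dz": 2.4, "ax": 0, "ay": 0, "az": 0, "claw": 0.4},
  {"dx": 0, "dy": 0, "dz": 0, "ax": 0, "ay": 0, "az": 0, "claw": 0.4},
  {"dx": 0, "dy": 0, "dz": 0, "ax": 0, "ay": 0, "az": 0, "claw": 0.4},
])

```text
time_s: 4.38
ee_pos: [0.5042, 0.2273, 0.0641]
ee_rot: [[0.998, 0.06, 0.002], [0.06, -0.998, 0.0], [0.002, -0.0, -1.0]]
contact_force: [0.8, -0.3, -0.7]
finger_gap: 0.0529
grip_force: 0.0
```

```bash
python3 - <<'E'
from h import *
a=grab('scene','s2')[0];b=grab('side','d2')[0]; plan([.5035,.2265,.013],3.4)
cv2.imwrite('pics/c2.png',np.hstack([cv2.resize(a[200:340,150:350],None,fx=2,fy=2),cv2.resize(b[200:340,190:390],None,fx=2,fy=2)]))
E
```

```text
t 4.475 p [0.5041 0.2277 0.0642] shift cm (now axes) [-0.08  0.12  5.12]
rotvec [-0.0004 -0.0024  0.0009] then shift [-0.07  0.11  5.12]
rotvec [ 3.8000e-03 -6.0000e-04 -3.1407e+00] then shift [ 0.07 -0.11  5.12]
```

View pics/c2.png

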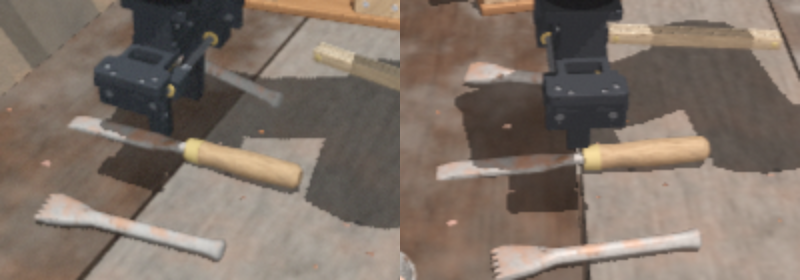

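The gripper hovers straddling the chisel at mid-length, just blade-side of the ferrule. I'll descend and close.

Request:
carry_out([
  {"dx": -0.07, "dy": 0.1, "dz": 2, "ax": 0, "ay": 0, "az": 0, "claw": 0.4},
  {"dx": 0, "dy": 0, "dz": 2, "ax": 0, "ay": 0, "az": 0, "claw": 0.4},
  {"dx": 0, "dy": 0, "dz": 1.1, "ax": 0, "ay": 0, "az": 0, "claw": 0.4},
  {"dx": 0, "dy": 0, "dz": 0, "ax": 0, "ay": 0, "az": 0, "claw": 0.4},
  {"dx": 0, "dy": 0, "dz": 0, "ax": 0, "ay": 0, "az": 0, "claw": 1},
  {"dx": 0, "dy": 0, "dz": 0, "ax": 0, "ay": 0, "az": 0, "claw": 1},
  {"dx": 0, "dy": 0, "dz": 0, "ax": 0, "ay": 0, "az": 0, "claw": 1},
  {"dx": 0, "dy": 0, "dz": 0, "ax": 0, "ay": 0, "az": 0, "claw": 1},
  {"dx": 0, "dy": 0, "dz": 0, "ax": 0, "ay": 0, "az": 0, "claw": 1},
  {"dx": 0, "dy": 0, "dz": 0, "ax": 0, "ay": 0, "az": 0, "claw": 1},
], newtons=30)

```text
time_s: 5.72
ee_pos: [0.5029, 0.2268, 0.012]
ee_rot: [[0.998, 0.061, 0.0], [0.061, -0.998, 0.0], [0.0, -0.0, -1.0]]
contact_force: [-1.1, 0.6, 4.7]
finger_gap: 0.021
grip_force: 30.0
```

Gripped: the gap is 21 mm at 30 N. I'll lift and check how it sits.

Request:
carry_out([
  {"dx": 0, "dy": 0, "dz": -2, "ax": 0, "ay": 0, "az": 0, "claw": 1},
  {"dx": 0, "dy": 0, "dz": -3, "ax": 0, "ay": 0, "az": 0, "claw": 1},
  {"dx": 0, "dy": 0, "dz": -3, "ax": 0, "ay": 0, "az": 0, "claw": 1},
  {"dx": 0, "dy": 0, "dz": -3, "ax": 0, "ay": 0, "az": 0, "claw": 1},
  {"dx": 0, "dy": 0, "dz": -3, "ax": 0, "ay": 0, "az": 0, "claw": 1},
  {"dx": 0, "dy": 0, "dz": -3, "ax": 0, "ay": 0, "az": 0, "claw": 1},
  {"dx": 0, "dy": 0, "dz": -1, "ax": 0, "ay": 0, "az": 0, "claw": 1},
  {"dx": 0, "dy": 0, "dz": 0, "ax": 0, "ay": 0, "az": 0, "claw": 1},
  {"dx": 0, "dy": 0, "dz": 0, "ax": 0, "ay": 0, "az": 0, "claw": 1},
])

```text
time_s: 6.85
ee_pos: [0.5022, 0.2267, 0.1902]
ee_rot: [[0.998, 0.061, -0.002], [0.061, -0.998, -0.001], [-0.002, 0.0, -1.0]]
contact_force: [-0.5, -1.0, -1.9]
finger_gap: 0.0209
grip_force: 30.0
```

```bash
python3 - <<'E'
from h import *
grab('wrist','w4'); grab('side','d4'); plan([.549,-.2967,.19],8.9); o=robot.get_obs(); print(o['finger_gap'],o['contact_force'],o['ft_torque'])
R=np.array(o['ee_rot']);p=np.array(o['ee_pos'])
a,d,T,k=load('w4'); b,db,Tb,kb=load('d4')
cv2.imwrite('pics/c4.png',np.hstack([cv2.resize(a,(400,300)),cv2.resize(b[120:330,150:430],(400,300))]))
for t in('w4','d4'):
    im,d,T,k=load(t); q=(cloud(d,T,k).reshape(-1,3)-p)@R
    q=q[(abs(q[:,1])<.016)&(abs(q[:,0])<.16)&(q[:,2]>-.022)&(q[:,2]<.03)]
    for x in np.arange(-.15,.15,.03):
        w=(q[:,0]>=x)&(q[:,0]<x+.03)
        if w.sum()>8: print(t,round(x,3),w.sum(),'x',q[w,0].min().round(4),q[w,0].max().round(4),'y',np.percentile(q[w,1],[2,50,98]).round(4),'z',np.percentile(q[w,2],[2,50,98]).round(4))
E
```

```text
t 6.95 p [0.5024 0.2267 0.1906] shift cm (now axes) [ 1.48 52.53  0.07]
rotvec [ 0.0002  0.002  -0.0946] then shift [-3.49 52.43  0.06]
rotvec [ 3.000e-03 -3.000e-04  3.047e+00] then shift [  3.49 -52.43   0.06]
0.02095492739191567 [-0.67989772 -1.37119986 -2.74694204] [ 0.05711265 -0.00766185 -0.01653907]
w4 -0.06 1780 x -0.0597 -0.0301 y [-0.0109  0.0001  0.0116] z [-0.013  -0.0106 -0.0037]
w4 -0.03 1717 x -0.0192 -0.0 y [-0.0112  0.0001  0.0118] z [-0.0152 -0.0048  0.0072]
w4 0.0 2880 x 0.0 0.03 y [-0.0152  0.0001  0.0152] z [-0.02   -0.0016  0.0081]
w4 0.03 3129 x 0.03 0.06 y [-0.0091  0.0006  0.0099] z [-0.0002  0.0017  0.0037]
w4 0.06 3613 x 0.06 0.09 y [-0.0091  0.0006  0.0099] z [0.0021 0.004  0.0058]
w4 0.09 3394 x 0.09 0.1149 y [-0.009   0.0005  0.01  ] z [0.0042 0.006  0.0077]
d4 -0.15 86 x -0.1332 -0.12 y [-0.0152 -0.0106  0.0007] z [-0.0192 -0.0118  0.0015]
d4 -0.12 234 x -0.12 -0.09 y [-0.0157 -0.0116  0.0022] z [-0.0187 -0.0124  0.0036]
d4 -0.09 240 x -0.09 -0.0601 y [-0.0156 -0.0118  0.0026] z [-0.0174 -0.0109  0.0044]
d4 -0.06 163 x -0.06 -0.0301 y [-0.0149 -0.0119  0.0006] z [-0.015  -0.0048  0.0063]
d4 -0.03 78 x -0.0299 -0.0117 y [-0.015  -0.0124 -0.0091] z [-0.0088 -0.0019  0.0064]
d4 0.0 70 x 0.0102 0.0299 y [-0.011  -0.0067  0.0022] z [-0.004  -0.0009  0.0047]
d4 0.03 146 x 0.0303 0.0599 y [-0.0132 -0.0072  0.0072] z [-0.0013  0.0009  0.0072]
d4 0.06 144 x 0.0601 0.09 y [-0.0129 -0.0065  0.0077] z [0.0005 0.0029 0.0083]
d4 0.09 146 x 0.09 0.12 y [-0.0138 -0.0063  0.0079] z [0.0027 0.0051 0.0104]
d4 0.12 67 x 0.12 0.136 y [-0.012  -0.0033  0.0095] z [0.005  0.0086 0.0113]
```

View pics/c4.png

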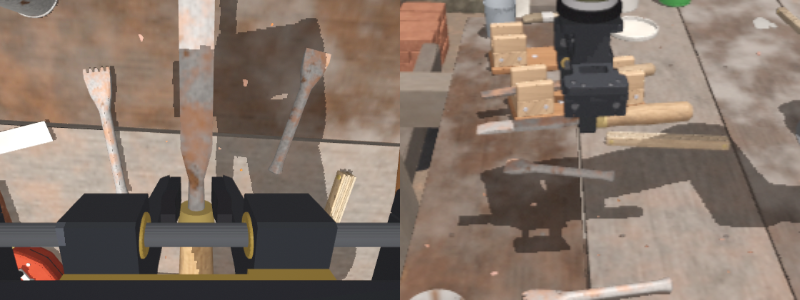

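The chisel is held level and centred (ends at -0.133 and +0.136 along the tool). I'll carry it over the cradle.

Request:
carry_out([
  {"dx": 0, "dy": 2, "dz": 0, "ax": 0, "ay": 0, "az": -0.095, "claw": 1},
  {"dx": -0.4, "dy": 4.5, "dz": 0, "ax": 0, "ay": 0, "az": 0, "claw": 1},
  {"dx": -0.4, "dy": 5.5, "dz": 0, "ax": 0, "ay": 0, "az": 0, "claw": 1},
  {"dx": -0.4, "dy": 5.5, "dz": 0, "ax": 0, "ay": 0, "az": 0, "claw": 1},
  {"dx": -0.4, "dy": 5.5, "dz": 0, "ax": 0, "ay": 0, "az": 0, "claw": 1},
  {"dx": -0.4, "dy": 5.5, "dz": 0, "ax": 0, "ay": 0, "az": 0, "claw": 1},
  {"dx": -0.4, "dy": 5.5, "dz": 0, "ax": 0, "ay": 0, "az": 0, "claw": 1},
  {"dx": -0.4, "dy": 5.5, "dz": 0, "ax": 0, "ay": 0, "az": 0, "claw": 1},
  {"dx": -0.4, "dy": 5.5, "dz": 0, "ax": 0, "ay": 0, "az": 0, "claw": 1},
  {"dx": -0.4, "dy": 4.5, "dz": 0, "ax": 0, "ay": 0, "az": 0, "claw": 1},
  {"dx": 0, "dy": 2.9, "dz": 0, "ax": 0, "ay": 0, "az": 0, "claw": 1},
  {"dx": 0, "dy": 0, "dz": 0, "ax": 0, "ay": 0, "az": 0, "claw": 1},
])

```text
time_s: 8.45
ee_pos: [0.5462, -0.2982, 0.1904]
ee_rot: [[0.988, 0.153, -0.001], [0.153, -0.988, 0.001], [-0.001, -0.001, -1.0]]
contact_force: [0.0, 0.8, -1.1]
finger_gap: 0.021
grip_force: 30.0
```

Request:
carry_out([
  {"dx": 0, "dy": 0, "dz": 0, "ax": 0, "ay": 0, "az": 0, "claw": 1},
  {"dx": 0, "dy": 0, "dz": 0, "ax": 0, "ay": 0, "az": 0, "claw": 1},
])

```text
time_s: 8.7
ee_pos: [0.5467, -0.2956, 0.1917]
ee_rot: [[0.988, 0.156, -0.0], [0.156, -0.988, 0.0], [-0.0, -0.0, -1.0]]
contact_force: [0.3, 0.0, -1.2]
finger_gap: 0.0216
grip_force: 30.0
```

```bash
python3 - <<'E'
from m import *
grab('wrist','w5'); plan([.5475,-.297,.057],8.9)
cradle('w5')
E
```

```text
t 8.75 p [ 0.5467 -0.2957  0.1919] shift cm (now axes) [ 0.05  0.14 13.49]
rotvec [-0.     -0.0001  0.0016] then shift [ 0.05  0.14 13.49]
rotvec [ 1.00e-04 -1.00e-04 -3.14e+00] then shift [-0.05 -0.14 13.49]
w5 tops z 0.0754 3915 (array([ 554.2, -295.8]), array([ 74.1, 217.1]), 8.95)
  wall [225, 47, 25, 91, 1942] (array([ 625.4, -255.3]), array([16.1, 63.7]), 9.01)
  wall [303, 47, 25, 92, 1961] (array([ 634. , -312.6]), array([16.2, 64.4]), 8.88)
  floor near [ 0.4799 -0.3178  0.0438] 365
  board z 0.0127
```

View pics/w5.png

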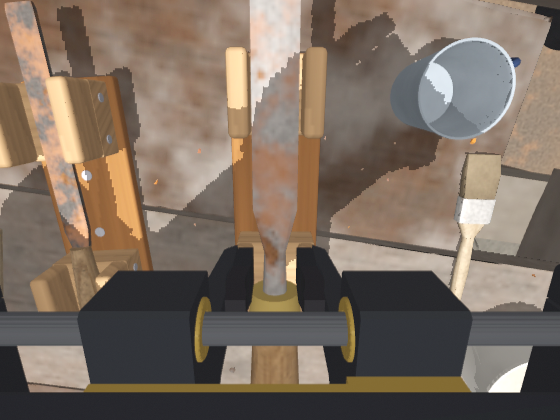

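Everything agrees: the blade (col 275) lies midway between the walls (cols 237 and 315) and parallel to them. Lowering.

Request:
carry_out([
  {"dx": 0.05, "dy": 0.14, "dz": 2, "ax": 0, "ay": 0, "az": 0, "claw": 1},
  {"dx": 0, "dy": 0, "dz": 2.5, "ax": 0, "ay": 0, "az": 0, "claw": 1},
  {"dx": 0, "dy": 0, "dz": 2.5, "ax": 0, "ay": 0, "az": 0, "claw": 1},
  {"dx": 0, "dy": 0, "dz": 2, "ax": 0, "ay": 0, "az": 0, "claw": 1},
  {"dx": 0, "dy": 0, "dz": 1.5, "ax": 0, "ay": 0, "az": 0, "claw": 1},
  {"dx": 0, "dy": 0, "dz": 1, "ax": 0, "ay": 0, "az": 0, "claw": 1},
  {"dx": 0, "dy": 0, "dz": 0.8, "ax": 0, "ay": 0, "az": 0, "claw": 1},
  {"dx": 0, "dy": 0, "dz": 0.5, "ax": 0, "ay": 0, "az": 0, "claw": 1},
  {"dx": 0, "dy": 0, "dz": 0.3, "ax": 0, "ay": 0, "az": 0, "claw": 1},
  {"dx": 0, "dy": 0, "dz": 0, "ax": 0, "ay": 0, "az": 0, "claw": 1},
  {"dx": 0, "dy": 0, "dz": 0, "ax": 0, "ay": 0, "az": 0, "claw": 1},
])

```text
time_s: 10.12
ee_pos: [0.5474, -0.298, 0.061]
ee_rot: [[0.988, 0.155, 0.0], [0.155, -0.988, -0.0], [0.0, 0.0, -1.0]]
contact_force: [-0.1, 0.1, -2.6]
finger_gap: 0.0212
grip_force: 30.0
```

Request:
carry_out([
  {"dx": 0, "dy": 0, "dz": 0.2, "ax": 0, "ay": 0, "az": 0, "claw": 1},
  {"dx": 0, "dy": 0, "dz": 0.15, "ax": 0, "ay": 0, "az": 0, "claw": 1},
  {"dx": 0, "dy": 0, "dz": 0.1, "ax": 0, "ay": 0, "az": 0, "claw": 1},
  {"dx": 0, "dy": 0, "dz": 0, "ax": 0, "ay": 0, "az": 0, "claw": 1},
])

```text
time_s: 10.62
ee_pos: [0.5473, -0.298, 0.057]
ee_rot: [[0.988, 0.155, 0.0], [0.155, -0.988, -0.0], [0.0, 0.0, -1.0]]
contact_force: [-3.0, 1.5, 5.2]
finger_gap: 0.0206
grip_force: 30.0
```

Contact: the force went from -2.6 to +5.2 N at TCP z 0.057, as expected, so it is seated. I'll release gently, then rise.

Request:
carry_out([
  {"dx": 0, "dy": 0, "dz": 0, "ax": 0, "ay": 0, "az": 0, "claw": 0.6},
  {"dx": 0, "dy": 0, "dz": 0, "ax": 0, "ay": 0, "az": 0, "claw": 0.4},
  {"dx": 0, "dy": 0, "dz": 0, "ax": 0, "ay": 0, "az": 0, "claw": 0.4},
  {"dx": 0, "dy": 0, "dz": 0, "ax": 0, "ay": 0, "az": 0, "claw": 0.4},
  {"dx": 0, "dy": 0, "dz": -2, "ax": 0, "ay": 0, "az": 0, "claw": 0.4},
  {"dx": 0, "dy": 0, "dz": -4, "ax": 0, "ay": 0, "az": 0, "claw": 0.4},
  {"dx": 0, "dy": 0, "dz": -5, "ax": 0, "ay": 0, "az": 0, "claw": 0.4},
  {"dx": 0, "dy": 0, "dz": -5, "ax": 0, "ay": 0, "az": 0, "claw": 0.4},
  {"dx": 0, "dy": 0, "dz": -5, "ax": 0, "ay": 0, "az": 0, "claw": 0.4},
  {"dx": 0, "dy": 0, "dz": -4, "ax": 0, "ay": 0, "az": 0, "claw": 0.4},
  {"dx": 0, "dy": 0, "dz": 0, "ax": 0, "ay": 0, "az": 0, "claw": 0.4},
  {"dx": 0, "dy": 0, "dz": 0, "ax": 0, "ay": 0, "az": 0, "claw": 0.4},
])

```text
time_s: 12.12
ee_pos: [0.5471, -0.2978, 0.305]
ee_rot: [[0.988, 0.155, -0.001], [0.155, -0.988, 0.001], [-0.001, -0.001, -1.0]]
contact_force: [-0.4, 0.2, -0.4]
finger_gap: 0.0532
grip_force: 0.0
```

```bash
python3 - <<'E'
from m import *
grab('wrist','w6'); im,d,T,k=load('w6'); P=cloud(d,T,k)
a=np.radians(8.9); e=np.array([np.cos(a),np.sin(a)]); n=np.array([-e[1],e[0]]); r=P[...,:2]-np.array([.549,-.2967]); s=r@e; t=r@n; z=P[...,2]
m=(abs(t)<.019)&(abs(s)<.16)&(z>.0475)&(z<.085)
print('span',s[m].min(),s[m].max())
for x in np.arange(-.14,.14,.02):
    w=m&(s>=x)&(s<x+.02)
    if w.sum()>10: print(round(x,2),'lat',np.percentile(t[w],[1,99]).round(4),'z',np.percentile(z[w],95).round(4))
E
```

```text
span -0.1347152625592906 0.13206204378650804
-0.14 lat [-0.0134  0.0097] z 0.0749
-0.12 lat [-0.0133  0.011 ] z 0.0745
-0.1 lat [-0.0144  0.0108] z 0.0739
-0.08 lat [-0.0143  0.0107] z 0.073
-0.06 lat [-0.0128  0.0093] z 0.0709
-0.04 lat [-0.0138  0.0104] z 0.0699
-0.02 lat [-0.0125  0.0096] z 0.0688
0.0 lat [-0.008   0.0046] z 0.0608
0.02 lat [-0.0111  0.0077] z 0.0582
0.04 lat [-0.011   0.0077] z 0.0566
0.06 lat [-0.0108  0.0076] z 0.055
0.08 lat [-0.0107  0.0075] z 0.0536
0.1 lat [-0.0117  0.0074] z 0.0522
0.12 lat [-0.0116  0.0073] z 0.0502
```

View pics/w6.png

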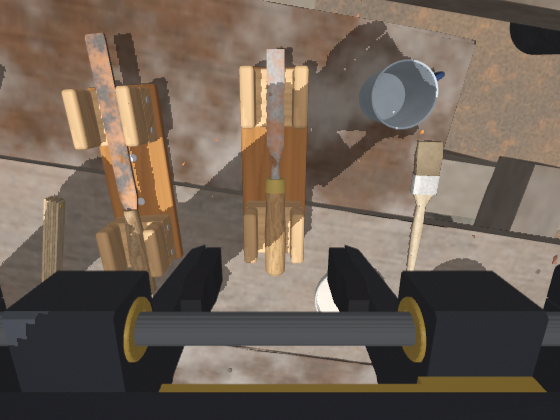

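The chisel lies in both notches. Its span is -0.135 to +0.132 about the cradle centre, it sits 1.5 mm off laterally, and its heights are floor plus its own profile, so it is fully down. The file is untouched.

```bash
python3 -c "
from station import robot; print(robot.hand_in())"
```

```text
the job is handed in; nothing more can be done
None
```

The wooden-handled chisel lies flat in both notches of the empty cradle, centred to within about 2 mm and released; the file is still in its own cradle, and the job was handed in at about 12 s on the robot's clock.

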